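# Check a valve spring on the bench lever tester

## Task

Check the valve spring standing in the bench spring tester: with the fingertips, press the black palm knob of the lever down until the pointer stands at the red tab on the scale, without running past the tab, and keep it there for a good second while the load dial settles. Then ease the lever back up to its rest, staying with it so that it does not fly up. Only press the knob, do not grip it; leave the red tab as it is set, and leave the springs, valve, calipers and spanner lying around it where they are.

Things in the scene. Friction and masses are not known exactly. Their poses are not given: they have to be found in the camera images.
- tester: Valve-spring tester, bolted down; grey-blue cast foot spanning -75..75 mm in its x, -75..175 mm in its y, 22 mm thick. Origin on the bench surface, z up. The lever's axle lies parallel to x at (0, 110, 190) mm; the lever runs from it towards -y, over the spring under test (y = 45 mm), to a black knob. Upright white scale above the axle, top 345 mm high, its face looking to +x, away from the robot.
- knob_top (a point): Centre of the domed top of the black mushroom palm knob (44 mm across, 25 mm high) on the lever's free end: the place to press. At rest at (0, -142, 262) mm in the tester's frame, i.e. 255 mm along -y and 72 mm above the axle; it swings about the axle (radius 265 mm, some 2.6 mm down per 0.01 rad). Lever bar 18 x 18 mm.
- lever (a joint): Lever angle in rad: 0 at rest against its upper stop, growing as the knob goes down, 0.34 at the lower stop. Sprung: pressing at the knob takes about 2 N to start and some 6 N more per 0.1 rad (8 to 15 N at the tab). It springs up by itself if let go.
- pointer_tip (a point): Tip of the thin black pointer, fixed to the lever, that stands up from the axle in front of the white scale, 138 mm from the axle. At rest it leans 0.17 rad to the tester's +y; as the knob goes down it swings towards -y, 1.4 mm per 0.01 rad.
- tab_tip (a point): The spot on the scale, 138 mm from the axle, just under the red tab (8 mm wide, on the scale's upper edge), where the pointer's tip stands when the set spring length is reached.
- set_tab (a joint): Angle of the red tab about the same axle, in rad, counted as the lever's: the pointer stands at the tab when joint lever equals joint set_tab. Held by friction; not to be moved.
- spring_a: Loose bystander: spare steel valve spring standing on end, 28 mm across, 45 mm high; origin at its foot.
- spring_b: Loose bystander: a second spare valve spring like it; origin at its foot.
- valve: Loose bystander: engine valve standing on its head, 31 mm across, 95 mm high; origin at its foot.
- calipers: Loose bystander: calipers lying flat along their y, 230 x 60 mm, 10 mm thick; origin under the middle of the beam.
- wrench: Loose bystander: spanner lying along its x, 200 mm long; origin under its middle.
- valve_rack: Fixed wooden block 50 x 170 x 30 mm with four valves standing in it, 108 mm high in all; origin under its centre.

How it is judged:
By the outcome, as a careful person would: the job done as asked, in the order asked, and still so for the second after the job is handed in, with the robot touching nothing.
It also fails if it takes over 42 s, if anything falls off the work surface, if the arm or the gripper's body presses on something with over 40 N, if the wrist force passes 120 N, or if a joint passes its speed limit or range.

## Robot

A 6-joint arm with a two-finger parallel gripper is mounted at the origin on the work surface. World frame = base frame: x ahead of the robot, y to its left, z up, the work surface at z = 0. Lengths are in m, angles in rad, forces in N, time in s.
With the tool pointing down it reaches from about 0.3 to 0.825 m from the base axis. Payload 5.4 kg.
Tool frame: the origin (TCP) lies where the fingers leave the gripper's body, on its centre line; the fingertips stand tcp_to_tips ahead of it and the grasp point (between the pads) lies 69 mm ahead of it (tcp_to_tips is the distance from the TCP to the fingertips, in m); z points along the fingers, y is the direction in which the jaws open and shut (so a half turn about z gives the same grasp; the last joint's range is limited). The gripper opens to 92 mm and grips with 3 to 60 N. Pads are 20 mm wide; open, the fingers measure 128 mm over their backs; the gripper's body (75 mm by 189 mm) begins 69 mm behind the grasp point.
Start: joints at [-1.468, 0.158, 1.597, -0, 1.386, -0.21], TCP at [0.177, -0.547, 0.303] pointing down, gripper open.
Joint ranges: [-2.91, 2.91], [-0.94, 2.29], [0.18, 2.7], [-1.29, 4.43], [0.17, 2.64], [-3, 3]. Speed limits (rad/s): [2.57, 2.57, 3.14, 3.14, 3.14, 3.14].

## Interface

Orientations are given as a 3x3 rotation matrix whose columns are the frame's x, y, z axes.
In Python, from rig import * gives the robot as it stands. The module is installed in compiled form; this text tells all that it offers.
- The arm moves only by the tool carry_out, never from a script. Its argument "increments" is a list of rows, each an object of numbers: "hand": the finger opening in cm, from 0 to 9.19; "x", "y", "z": the shift along the tool's x, y, z in cm; "rx", "ry", "rz": the turn, a rotation vector about the tool's x, y, z in degrees. A call has 1 to 20 rows; each row is the pose to reach, as a shift and turn from the pose commanded when the call began, along the tool's axes at that moment; what a row does not reach only later rows make up. A row lasts 1/12 s, in which the tool goes at most 41.7 mm and 7.16 degrees, less where a joint would pass 70% of its speed; a pose out of reach is approached as far as the arm can. A call with a gripper value outside its range is refused whole. The fingers move at their own pace and stop on an object; the grip force is fixed at half the most. Time passes only in rows, so rows that repeat a pose let the fingers close. It gives the time, the measured TCP pose, the force and the opening at its end, in the units of the state.
- read_state(): the state, without advancing time (a new reading comes with each control period).
- camera(name): name is "side" or "top"; returns (picture, depth): 480x640x3 uint8, red, green, blue; 480x640 float32, m along the optical axis (not along the pixel's ray), 0 where there is no reading.
- get_calibration(name): a dict with "intrinsics" (3x3 intrinsics, pixels), "dist_coeffs" ([k1, k2, p1, p2, k3] as OpenCV has them; the pictures are not rectified), "origin" and "attitude" of the camera in the world. Camera axes: x right, y down, z forward; pixel columns grow to the right and rows downward; lengths in m; the calibration is good to about 2 mm. A picture is of the moment at which its call begins. get_calibration takes no time and is no camera call.
- close_job(): hands the job in, once; it reports no verdict.
Trained networks look in the newest picture that a camera, given by its name, has taken for a name from the list of things; names that differ only in an ending like _2 or _b are one class to them, and where a whole thing is asked for, a point or a joint stands for the part that bears it (a point fixed in the world has none). Each returns a list of dicts, best first, with "score" (0 to 1); they miss things now and then, are a little off and sometimes report something else, mostly with a low value. They report only what shows in the picture. A call takes as long as a camera call.
- search_frame(camera, query): "at" ([column, row] in pixels, amid what is visible of it).
- silhouettes(camera, query): "region" (480x640 bool, what is visible of it) and "at" ([column, row] in pixels, amid what is visible of it).
The state is a dict: "time": time; "joints": joint angles; "joint_velocities": joint speeds; "tau": joint torques, N m; "tcp_pos": TCP position; "ee_rot": TCP orientation; "contact_force": force on the tool from outside, world axes, zero at the start; "ft_torque": the same for the moment, N m; "gripper_width": finger opening in m.
Only numpy, scipy, OpenCV 4.12 (cv2) and the standard library are available. Lean on these libraries where they do the work, as an engineer would, in place of code of your own. Each camera call takes 0.05 s, during which the arm holds its last target.

## Working session

There is one attempt and no reset: what is moved stays moved. The work goes in short steps, Python scripts to look and compute and a tool call to move; the robot and the scene stay as the last step left them, time stands still between calls to the robot, and variables do not carry over. Pictures are saved under pics/ and viewed, and the job is handed in when it is done.

Besides the shell and the picture viewer there is one more tool, called after "Call:" as name(argument=value, ...), one argument or row to a line, values as JSON. carry_out: Moves the arm, as the interface text tells. Its arguments: {"type":"object","properties":{"increments":{"type":"array"}},"required":["increments"]}

```bash
mkdir -p pics
python3 - <<'E'
from rig import *
import cv2,numpy as np
s=read_state()
for k,v in s.items(): print(k,np.round(v,4).tolist())
try: print(tcp_to_tips)
except Exception as e: print(e)
for c in("side","top"):
    p,d=camera(c); cv2.imwrite(f"pics/{c}0.png",p[:,:,::-1]); np.save(f"{c}0.npy",d)
    g=get_calibration(c); print({k:np.round(v,4).tolist() for k,v in g.items()})
    for q in("tester","knob_top","pointer_tip","tab_tip"):
        print(c,q,[(np.round(r["at"],1).tolist(),round(r["score"],2)) for r in search_frame(c,q)][:3])
print(read_state()["time"])
E
```

```text
time 0.0
joints [-1.4681, 0.159, 1.5982, -0.0, 1.3862, -0.2101]
joint_velocities [-0.0001, -0.0006, -0.0, 0.0001, 0.0006, 0.0008]
tau [-0.0, -38.5573, -32.2107, 0.0701, 0.038, -0.0001]
tcp_pos [0.1769, -0.5466, 0.3017]
ee_rot [[0.9515, 0.3077, -0.0002], [0.3077, -0.9515, 0.0019], [0.0004, -0.0019, -1.0]]
contact_force [-0.3162, -0.0629, -0.7424]
ft_torque [-0.0185, -0.0319, 0.0011]
gripper_width 0.0918
0.0881
{'intrinsics': [[601.4897, 0.0, 318.9793], [0.0, 601.4897, 236.4166], [0.0, 0.0, 1.0]], 'dist_coeffs': [0.0153, 0.0, 0.0, 0.0, 0.0], 'origin': [0.538, -0.9657, 0.9073], 'attitude': [[0.9993, -0.0043, 0.0369], [-0.0322, -0.5958, 0.8025], [0.0185, -0.8031, -0.5956]]}
side tester [([301.9, 234.1], 0.86), ([241.7, 217.0], 0.65)]
side knob_top [([301.0, 194.9], 0.59)]
side pointer_tip [([300.4, 197.7], 0.67)]
side tab_tip [([309.1, 110.4], 0.4)]
{'intrinsics': [[468.0136, 0.0, 325.02], [0.0, 468.0136, 240.887], [0.0, 0.0, 1.0]], 'dist_coeffs': [0.0356, 0.0, 0.0, 0.0, 0.0], 'origin': [0.4493, -0.0355, 1.3196], 'attitude': [[-0.0271, -0.9945, 0.1015], [-0.9995, 0.0287, 0.0144], [-0.0173, -0.1011, -0.9947]]}
top tester [([244.9, 250.0], 0.79), ([208.3, 313.5], 0.28)]
top knob_top []
top pointer_tip [([259.5, 248.9], 0.65)]
top tab_tip [([188.6, 229.7], 0.46)]
0.5
```

View pics/side0.png

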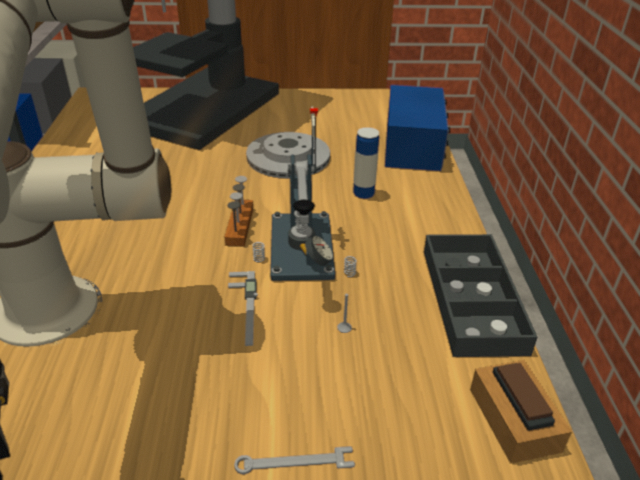

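View pics/top0.png

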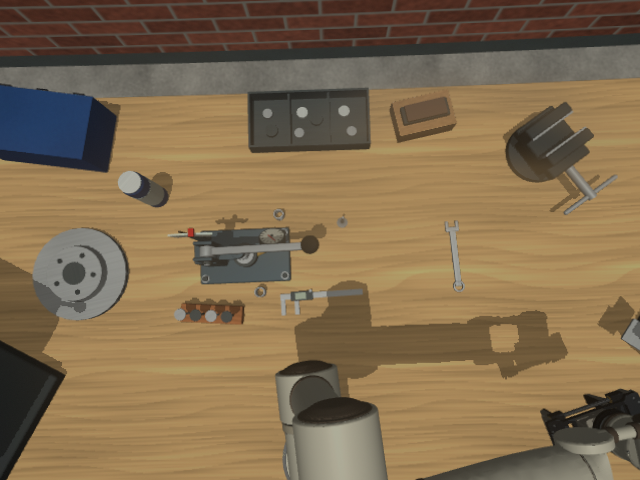

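Run:
```python
import cv2
a=cv2.imread("pics/top0.png")[205:295,160:330]; cv2.imwrite("pics/t0z.png",cv2.resize(a,None,fx=4.7,fy=4.7,interpolation=cv2.INTER_CUBIC))
a=cv2.imread("pics/side0.png")[95:290,220:370]; cv2.imwrite("pics/s0z.png",cv2.resize(a,None,fx=3,fy=3,interpolation=cv2.INTER_CUBIC))
```

```text
(no output)
```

View pics/t0z.png

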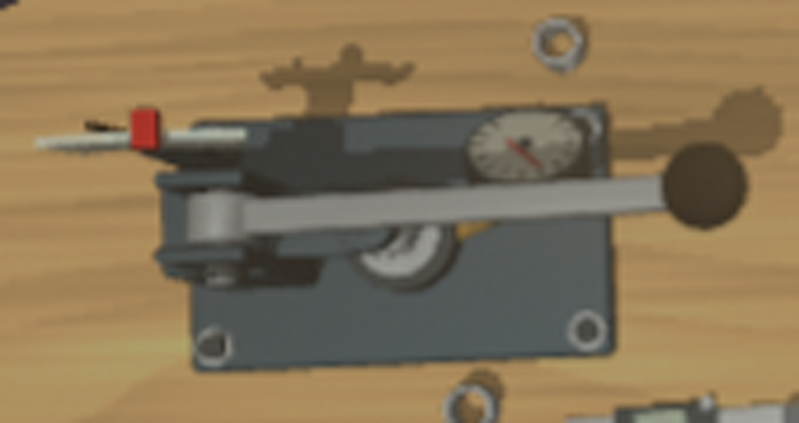

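View pics/s0z.png

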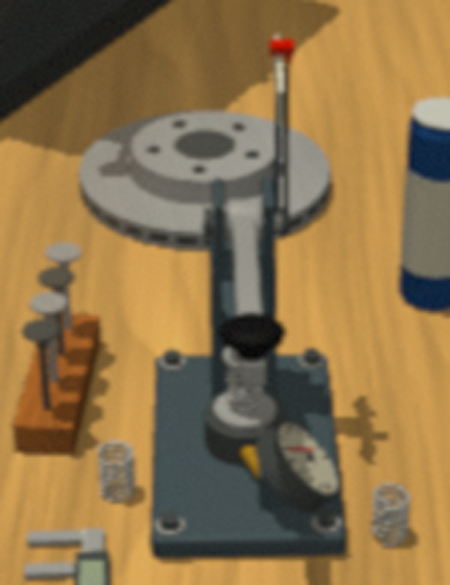

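```bash
cat > h.py <<'E'
from rig import *
import cv2,numpy as np
from scipy.optimize import least_squares
def proj(c,P):
    g=get_calibration(c);R=np.array(g["attitude"]).T;t=-R@np.array(g["origin"])
    return cv2.projectPoints(np.atleast_2d(P).astype(float),cv2.Rodrigues(R)[0],t,np.array(g["intrinsics"]),np.array(g["dist_coeffs"]))[0][:,0]
def T(p,P):
    c,s=np.cos(p[2]),np.sin(p[2]);P=np.atleast_2d(P)
    return np.c_[p[0]+c*P[:,0]-s*P[:,1],p[1]+s*P[:,0]+c*P[:,1],P[:,2]]
def back(c,uv,depth):
    g=get_calibration(c)
    n=cv2.undistortPoints(np.array([[uv]],float),np.array(g["intrinsics"]),np.array(g["dist_coeffs"]))[0,0]
    return np.array(g["origin"])+np.array(g["attitude"])@(np.r_[n,1]*depth)
def knob(th,h=.262):
    a=np.arctan2(.262-.19,.252)  # axle (0,.110,.190)
    r=np.hypot(.072,.252);return np.array([0,.110-r*np.cos(a-th),.19+r*np.sin(a-th)])
E
cat > fit.py <<'E'
from h import *
z=lambda x,y:((x+.5)/4.7-.5+160,(y+.5)/4.7-.5+205)
w=lambda x,y:((x+.5)/3-.5+220,(y+.5)/3-.5+95)
top=[((.075,-.075,.022),z(607,104)),((-.075,-.075,.022),z(614,352)),((-.075,.175,.022),z(194,370)),((0,-.142,.250),z(705,185))]
side=[((-.075,-.075,.022),w(154,542)),((.075,-.075,.022),w(344,541)),((-.075,.175,.022),w(157,356)),((.075,.175,.022),w(326,354))]
def res(p):
    a=proj("top",T(p,[t[0] for t in top]))-[t[1] for t in top]
    b=proj("side",T(p,[t[0] for t in side]))-[t[1] for t in side]
    return np.r_[a.ravel(),b.ravel()]
r=least_squares(res,[.45,.1,0],loss='soft_l1');print(np.round(r.x,4));print(np.round(res(r.x).reshape(-1,2),1))
p=r.x
d=np.load("top0.npy")
for u,v in[(309,244),(310,244),(191,232),(180,232),(200,234),(190,231)]:print(u,v,d[v,u],np.round(back("top",(u,v),d[v,u]),4) if d[v,u]>0 else 0)
print("knob world",T(p,knob(0)),proj("top",T(p,knob(0))))
np.save("pose.npy",p)
E
python3 fit.py
```

```text
[0.5502 0.1567 0.0135]
[[ 0.3 -0.6]
 [ 0.6  0.3]
 [-0.3  0.3]
 [ 0.4  0.1]
 [-1.3 -0.2]
 [ 1.3 -0.9]
 [-0.4 -0.4]
 [ 0.8 -0.4]]
309 244 1.0623177 [0.5511 0.0164 0.2628]
310 244 1.0628635 [0.5511 0.0142 0.2622]
191 232 0.9866185 [0.5757 0.2598 0.345 ]
180 232 1.0170408 [0.5802 0.2926 0.3153]
200 234 1.0026826 [0.573  0.2456 0.3283]
190 231 0.98669106 [0.5779 0.2618 0.3451]
knob world [[0.55210399 0.01473434 0.262     ]] [[309.74259177 243.59051366]]
```

```bash
cat > tab.py <<'E'
from h import *
import sys
p=np.load("pose.npy")
tag=sys.argv[1] if len(sys.argv)>1 else "0"
im=cv2.imread(f"pics/top{tag}.png").astype(float)
b,g,r=im[...,0],im[...,1],im[...,2]
sub=np.clip((r-np.maximum(g,b))-45,0,None)[222:242,182:202]
ys,xs=np.nonzero(sub>10);w=sub[ys,xs]
cu,cv=(xs*w).sum()/w.sum()+182,(ys*w).sum()/w.sum()+222
print("red",cu,cv,xs.min()+182,xs.max()+182,ys.min()+222,ys.max()+222)
def pt(rad,lean,x): return T(p,[[x,.110+rad*np.sin(lean),.19+rad*np.cos(lean)]])
for x in(.022,.026,.03): print("rest tip px",x,proj("top",pt(.138,.17,x)))
for rad in(.150,.155,.158):
  for x in (.024,):
    L=np.linspace(-.2,.1,301);uv=np.array([proj("top",pt(rad,l,x))[0] for l in L])
    l=np.interp(cu,uv[::-1,0] if uv[0,0]>uv[-1,0] else uv[:,0],L[::-1] if uv[0,0]>uv[-1,0] else L)
    print(rad,"set",.17-l, "tip px at tab", proj("top",pt(.138,l,x)))
E
python3 tab.py
python3 - <<'E'
import cv2
a=cv2.imread("pics/top0.png")[220:245,162:218]; cv2.imwrite("pics/t0zz.png",cv2.resize(a,None,fx=14,fy=14,interpolation=cv2.INTER_NEAREST))
E
```

```text
red 190.19415081042987 231.97956307258633 188 193 228 236
rest tip px 0.022 [[179.38480988 235.93794289]]
rest tip px 0.026 [[179.36728821 234.08349157]]
rest tip px 0.03 [[179.34961969 232.23051462]]
0.15 set 0.19686875243454205 tip px at tab [[191.753606   234.37537881]]
0.155 set 0.20574023034533714 tip px at tab [[192.33199329 234.35337498]]
0.158 set 0.2107842529347309 tip px at tab [[192.66141449 234.34112873]]
```

View pics/t0zz.png

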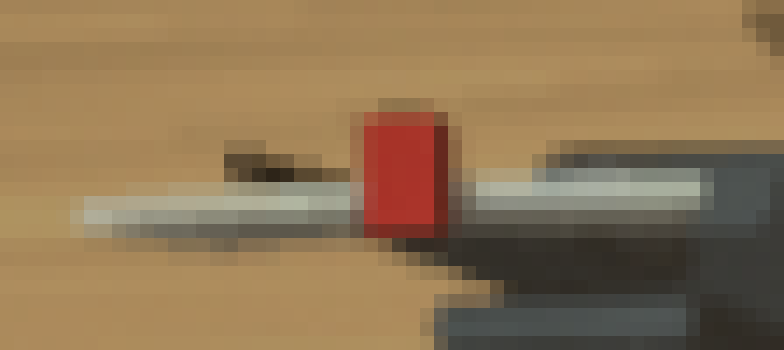

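Run:
```python
from h import *
d=np.load("top0.npy");p=np.load("pose.npy")
im=cv2.imread("pics/top0.png")
for v in(229,231,232,233,235):
  print(v)
  for u in range(184,198):
    P=back("top",(u,v),d[v,u])-[p[0],p[1],0];c,s=np.cos(p[2]),np.sin(p[2])
    print(u,im[v,u,::-1],np.round([c*P[0]+s*P[1],-s*P[0]+c*P[1]-.11,P[2]-.19],4)*1000)
```

```text
229
184 [166 134  89] [  81.7  114.6 -184.3]
185 [167 136  89] [  82.5  113.7 -190.5]
186 [165 134  88] [  82.9  112.1 -194.4]
187 [153 109  73] [  82.6  108.9 -193.2]
188 [164  59  44] [ 33.6  -0.9 154.5]
189 [166  51  40] [ 33.5  -3.  154.6]
190 [167  51  40] [ 33.6  -4.8 153.4]
191 [168  52  41] [ 33.6  -6.7 152.9]
192 [168  53  42] [ 33.   -9.7 155.9]
193 [100  42  30] [ 33.1 -11.5 154.9]
194 [146 111  74] [  81.5   88.4 -191.6]
195 [168 135  90] [  81.6   85.9 -192.7]
196 [171 138  91] [  81.1   82.4 -190.5]
197 [172 139  92] [  80.9   79.4 -189.9]
231
184 [148 120  80] [  77.5  118.1 -195.2]
185 [170 138  91] [  76.3  113.  -187.9]
186 [172 140  93] [  76.5  110.7 -189.9]
187 [159 115  77] [  76.6  108.5 -191.7]
188 [165  60  45] [ 28.9  -1.8 157.6]
189 [167  50  40] [ 29.6  -2.2 152. ]
190 [167  52  41] [ 29.1  -5.3 155.1]
191 [167  51  41] [ 29.2  -7.  154. ]
192 [168  51  41] [ 28.9  -9.6 155.5]
193 [101  41  30] [ 29.3 -10.6 151.7]
194 [138 103  68] [  75.7   88.4 -191.3]
195 [170 138  92] [  75.3   84.9 -188.9]
196 [174 143  94] [  74.9   81.5 -187.2]
197 [174 143  95] [  
[... 924 characters left out ...]
 24.9 -10.9 153.2]
194 [112  93  78] [ 26.3  -9.5 141.2]
195 [134 124 104] [ 26.1 -12.  142.6]
196 [169 169 150] [ 26.2 -13.6 140.8]
197 [175 176 158] [ 26.2 -15.5 139.8]
235
184 [123 122 107] [ 24.1  14.7 132.1]
185 [120 119 104] [ 24.4  13.4 129.3]
186 [120 120 106] [ 24.   10.6 131.4]
187 [113  94  82] [ 24.4   9.6 127.9]
188 [164  58  48] [ 20.9  -0.7 154.3]
189 [169  52  42] [ 21.2  -1.9 151.2]
190 [170  52  42] [ 20.9  -4.4 152.6]
191 [170  53  43] [ 20.4  -7.6 156.3]
192 [171  53  43] [ 20.7  -8.7 153. ]
193 [107  41  30] [ 20.1 -12.1 157.4]
194 [88 68 58] [ 24.1  -4.8 125.4]
195 [95 89 77] [ 23.8  -7.4 126.8]
196 [100  96  85] [ 24.   -8.8 124.2]
197 [101  97  86] [ 24.2 -10.3 122.2]
```

```bash
cat >> h.py <<'E'
def inc(target):
    s=read_state();R=np.array(s["ee_rot"]);return np.round(R.T@(np.array(target)-s["tcp_pos"])*100,2)
E
python3 - <<'E'
from h import *
p=np.load("pose.npy");k=T(p,knob(0))[0];print(k,inc([k[0],k[1],.262+.0881+.045]))
for th in(.1,.15,.2,.204,.21):print(th,np.round(T(p,knob(th))[0],4))
E
```

```text
[0.55210399 0.01473434 0.262     ] [ 52.99 -41.91  -9.24]
0.1 [0.5522 0.0088 0.2365]
0.15 [0.5522 0.0068 0.2235]
0.2 [0.5522 0.0055 0.2105]
0.204 [0.5522 0.0054 0.2095]
0.21 [0.5522 0.0053 0.2079]
```

Call:
carry_out(
  increments=[
    {"hand": 0, "x": 0.5, "y": -0.4, "z": -3},
    {"hand": 0, "x": 2, "y": -1.6, "z": -6},
    {"hand": 0, "x": 4.5, "y": -3.6, "z": -9.2},
    {"hand": 0, "x": 7.5, "y": -5.9, "z": -9.2},
    {"hand": 0, "x": 10.5, "y": -8.3, "z": -9.2},
    {"hand": 0, "x": 13.5, "y": -10.7, "z": -9.2},
    {"hand": 0, "x": 16.5, "y": -13.1, "z": -9.2},
    {"hand": 0, "x": 19.5, "y": -15.4, "z": -9.2},
    {"hand": 0, "x": 22.5, "y": -17.8, "z": -9.2},
    {"hand": 0, "x": 25.5, "y": -20.2, "z": -9.2},
    {"hand": 0, "x": 28.5, "y": -22.5, "z": -9.2},
    {"hand": 0, "x": 31.5, "y": -24.9, "z": -9.2},
    {"hand": 0, "x": 34.5, "y": -27.3, "z": -9.2},
    {"hand": 0, "x": 37.5, "y": -29.7, "z": -9.2},
    {"hand": 0, "x": 40.5, "y": -32, "z": -9.2},
    {"hand": 0, "x": 43.5, "y": -34.4, "z": -9.2},
    {"hand": 0, "x": 46.5, "y": -36.8, "z": -9.2},
    {"hand": 0, "x": 49.5, "y": -39.2, "z": -9.2},
    {"hand": 0, "x": 52, "y": -41.2, "z": -9.2},
    {"hand": 0, "x": 53, "y": -41.9, "z": -9.2},
  ],
)

```text
validation failed for argument at $.in...
```

```bash
cat > look.py <<'E'
from h import *
import sys
t=sys.argv[1]
p,d=camera("top");cv2.imwrite(f"pics/top{t}.png",p[:,:,::-1]);np.save(f"top{t}.npy",d)
if len(sys.argv)>2:
    q,e=camera("side");cv2.imwrite(f"pics/side{t}.png",q[:,:,::-1]);np.save(f"side{t}.npy",e)
    b=cv2.resize(q[95:290,220:370,::-1],None,fx=2.5,fy=2.5,interpolation=cv2.INTER_CUBIC)
a=cv2.resize(p[215:250,162:222,::-1],None,fx=6.6,fy=6.6,interpolation=cv2.INTER_NEAREST)
c=cv2.resize(p[190:310,150:350,::-1],None,fx=2,fy=2)
L=np.zeros((490,400,3),np.uint8);L[:231,:396]=a;L[240:480,:400]=c
if len(sys.argv)>2:
    Rr=np.zeros((490,375,3),np.uint8);Rr[:488]=b[:488];L=np.hstack([L,Rr])
cv2.imwrite(f"pics/v{t}.png",L)
s=read_state()
for k in("time","tcp_pos","ee_rot","contact_force","gripper_width","joints"):print(k,np.round(s[k],4).tolist())
print("tips",np.round(np.array(s["tcp_pos"])+np.array(s["ee_rot"])[:,2]*.0881,4))
E
python3 look.py 1 s
```

```text
time 0.6
tcp_pos [0.1769, -0.5471, 0.3027]
ee_rot [[0.9515, 0.3077, 0.0], [0.3077, -0.9515, -0.0], [0.0, 0.0, -1.0]]
contact_force [0.2238, -0.1101, -0.5037]
gripper_width 0.0921
joints [-1.4681, 0.1583, 1.5971, 0.0, 1.3862, -0.2101]
tips [ 0.1769 -0.5471  0.2146]
```

View pics/v1.png

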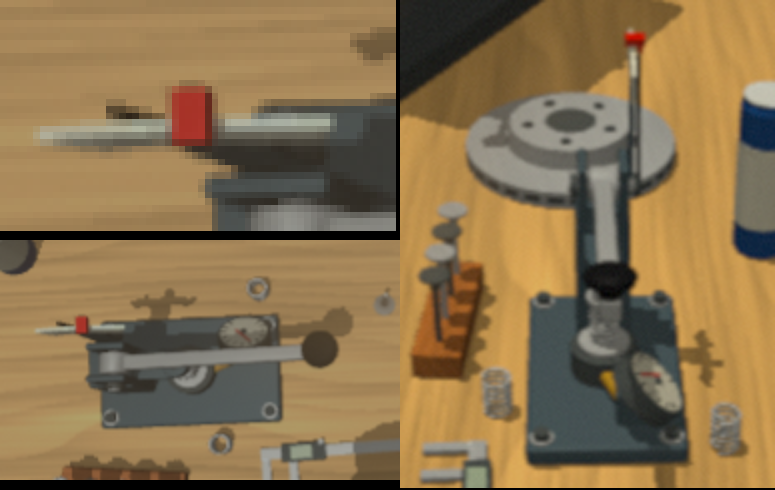

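The move call was refused and the arm has not moved. The picture shows the tester unchanged, with the pointer tip left of the red tab. I'll try again with one complete row.

Call:
carry_out(
  increments=[
    {"hand": 0.0, "x": 0.5, "y": -0.4, "z": -3.0, "rx": 0.0, "ry": 0.0, "rz": 0.0},
  ],
)

```text
time: 0.68
tcp_pos: [0.1796, -0.5397, 0.3266]
ee_rot: [[0.952, 0.307, -0.002], [0.307, -0.952, 0.011], [0.002, -0.011, -1.0]]
contact_force: [-0.3, 0.2, -0.2]
gripper_width: 0.0871
```

Call:
carry_out(
  increments=[
    {"hand": 0.0, "x": 1.5, "y": -1.2, "z": -3.0, "rx": 0.0, "ry": 0.0, "rz": 0.0},
    {"hand": 0.0, "x": 4.0, "y": -3.2, "z": -6.2, "rx": 0.0, "ry": 0.0, "rz": 0.0},
    {"hand": 0.0, "x": 7.0, "y": -5.5, "z": -6.2, "rx": 0.0, "ry": 0.0, "rz": 0.0},
    {"hand": 0.0, "x": 10.0, "y": -7.9, "z": -6.2, "rx": 0.0, "ry": 0.0, "rz": 0.0},
    {"hand": 0.0, "x": 13.0, "y": -10.3, "z": -6.2, "rx": 0.0, "ry": 0.0, "rz": 0.0},
    {"hand": 0.0, "x": 16.0, "y": -12.6, "z": -6.2, "rx": 0.0, "ry": 0.0, "rz": 0.0},
    {"hand": 0.0, "x": 19.0, "y": -15.0, "z": -6.2, "rx": 0.0, "ry": 0.0, "rz": 0.0},
    {"hand": 0.0, "x": 22.0, "y": -17.4, "z": -6.2, "rx": 0.0, "ry": 0.0, "rz": 0.0},
    {"hand": 0.0, "x": 25.0, "y": -19.8, "z": -6.2, "rx": 0.0, "ry": 0.0, "rz": 0.0},
    {"hand": 0.0, "x": 28.0, "y": -22.1, "z": -6.2, "rx": 0.0, "ry": 0.0, "rz": 0.0},
    {"hand": 0.0, "x": 31.0, "y": -24.5, "z": -6.2, "rx": 0.0, "ry": 0.0, "rz": 0.0},
    {"hand": 0.0, "x": 34.0, "y": -26.9, "z": -6.2, "rx": 0.0, "ry": 0.0, "rz": 0.0},
    {"hand": 0.0, "x": 37.0, "y": -29.2, "z": -6.2, "rx": 0.0, "ry": 0.0, "rz": 0.0},
    {"hand": 0.0, "x": 40.0, "y": -31.6, "z": -6.2, "rx": 0.0, "ry": 0.0, "rz": 0.0},
    {"hand": 0.0, "x": 43.0, "y": -34.0, "z": -6.2, "rx": 0.0, "ry": 0.0, "rz": 0.0},
    {"hand": 0.0, "x": 46.0, "y": -36.4, "z": -6.2, "rx": 0.0, "ry": 0.0, "rz": 0.0},
    {"hand": 0.0, "x": 49.0, "y": -38.7, "z": -6.2, "rx": 0.0, "ry": 0.0, "rz": 0.0},
    {"hand": 0.0, "x": 51.5, "y": -40.7, "z": -6.2, "rx": 0.0, "ry": 0.0, "rz": 0.0},
    {"hand": 0.0, "x": 52.5, "y": -41.5, "z": -6.2, "rx": 0.0, "ry": 0.0, "rz": 0.0},
  ],
)

```text
time: 2.27
tcp_pos: [0.5535, 0.018, 0.3944]
ee_rot: [[0.95, 0.311, 0.0], [0.311, -0.95, 0.001], [0.001, -0.001, -1.0]]
contact_force: [0.6, -0.1, -0.7]
gripper_width: 0.0005
```

```bash
python3 look.py 2 s; python3 -c "
from h import *
p=np.load('pose.npy');k=T(p,knob(0))[0];print(inc([k[0],k[1],.262+.0881]))"
```

```text
time 2.3667
tcp_pos [0.5527, 0.0162, 0.3944]
ee_rot [[0.9505, 0.3107, -0.0006], [0.3107, -0.9505, 0.0001], [-0.0006, -0.0003, -1.0]]
contact_force [-0.2607, -0.5574, -0.0632]
gripper_width 0.0004
joints [-0.1894, 0.0559, 1.5284, -0.0, 1.5579, 1.0655]
tips [0.5527 0.0162 0.3063]
[-0.1   0.12  4.43]
```

View pics/v2.png

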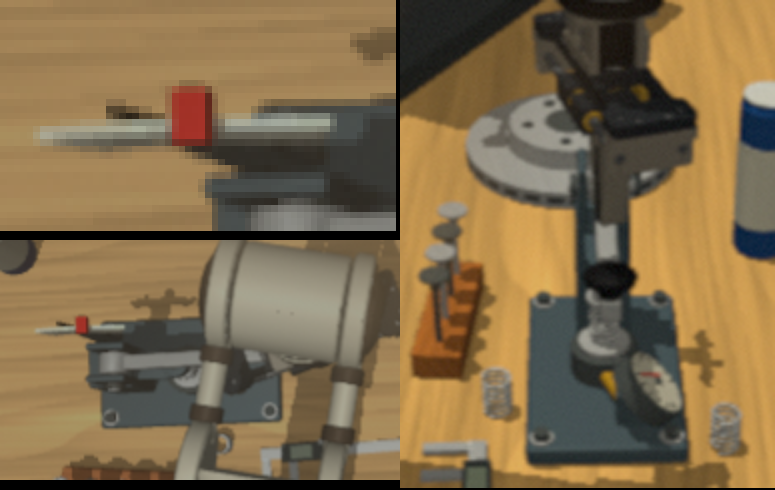

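Call:
carry_out(
  increments=[
    {"hand": 0.0, "x": -0.1, "y": 0.1, "z": 2.0, "rx": 0.0, "ry": 0.0, "rz": 0.0},
    {"hand": 0.0, "x": -0.1, "y": 0.1, "z": 3.5, "rx": 0.0, "ry": 0.0, "rz": 0.0},
    {"hand": 0.0, "x": -0.1, "y": 0.1, "z": 4.0, "rx": 0.0, "ry": 0.0, "rz": 0.0},
    {"hand": 0.0, "x": -0.1, "y": 0.1, "z": 4.2, "rx": 0.0, "ry": 0.0, "rz": 0.0},
    {"hand": 0.0, "x": -0.1, "y": 0.1, "z": 4.4, "rx": 0.0, "ry": 0.0, "rz": 0.0},
    {"hand": 0.0, "x": -0.1, "y": 0.1, "z": 4.6, "rx": 0.0, "ry": 0.0, "rz": 0.0},
    {"hand": 0.0, "x": -0.1, "y": 0.1, "z": 4.6, "rx": 0.0, "ry": 0.0, "rz": 0.0},
    {"hand": 0.0, "x": -0.1, "y": 0.1, "z": 4.6, "rx": 0.0, "ry": 0.0, "rz": 0.0},
  ],
)

```text
time: 3.03
tcp_pos: [0.552, 0.0129, 0.3499]
ee_rot: [[0.952, 0.307, 0.002], [0.307, -0.952, -0.001], [0.002, 0.002, -1.0]]
contact_force: [-0.6, -1.4, 3.0]
gripper_width: 0.0004
```

```bash
python3 look.py 3
```

```text
time 3.0833
tcp_pos [0.552, 0.013, 0.3498]
ee_rot [[0.9516, 0.3075, 0.002], [0.3075, -0.9516, -0.0009], [0.0016, 0.0014, -1.0]]
contact_force [-0.6544, -1.8241, 3.6739]
gripper_width 0.0005
joints [-0.1951, 0.0693, 1.6009, -0.0005, 1.4693, 1.0632]
tips [0.5522 0.0129 0.2617]
```

Call:
carry_out(
  increments=[
    {"hand": 0.0, "x": 0.0, "y": 0.1, "z": 0.4, "rx": 0.0, "ry": 0.0, "rz": 0.0},
    {"hand": 0.0, "x": 0.0, "y": 0.1, "z": 0.8, "rx": 0.0, "ry": 0.0, "rz": 0.0},
    {"hand": 0.0, "x": -0.1, "y": 0.2, "z": 1.2, "rx": 0.0, "ry": 0.0, "rz": 0.0},
    {"hand": 0.0, "x": -0.1, "y": 0.2, "z": 1.6, "rx": 0.0, "ry": 0.0, "rz": 0.0},
    {"hand": 0.0, "x": -0.1, "y": 0.3, "z": 2.0, "rx": 0.0, "ry": 0.0, "rz": 0.0},
    {"hand": 0.0, "x": -0.1, "y": 0.3, "z": 2.4, "rx": 0.0, "ry": 0.0, "rz": 0.0},
    {"hand": 0.0, "x": -0.1, "y": 0.3, "z": 2.6, "rx": 0.0, "ry": 0.0, "rz": 0.0},
    {"hand": 0.0, "x": -0.1, "y": 0.3, "z": 2.6, "rx": 0.0, "ry": 0.0, "rz": 0.0},
    {"hand": 0.0, "x": -0.1, "y": 0.3, "z": 2.6, "rx": 0.0, "ry": 0.0, "rz": 0.0},
  ],
)

```text
time: 3.83
tcp_pos: [0.5524, 0.0089, 0.3242]
ee_rot: [[0.952, 0.307, 0.003], [0.307, -0.952, -0.003], [0.002, 0.004, -1.0]]
contact_force: [-1.1, -6.4, 10.0]
gripper_width: 0.0006
```

```bash
python3 look.py 4
```

```text
time 3.8833
tcp_pos [0.5524, 0.0089, 0.3243]
ee_rot [[0.9516, 0.3072, 0.0033], [0.3073, -0.9516, -0.0034], [0.0021, 0.0043, -1.0]]
contact_force [-1.242, -6.3528, 9.6366]
gripper_width 0.0003
joints [-0.2015, 0.0837, 1.6358, -0.0027, 1.4181, 1.0574]
tips [0.5527 0.0086 0.2362]
```

View pics/v4.png

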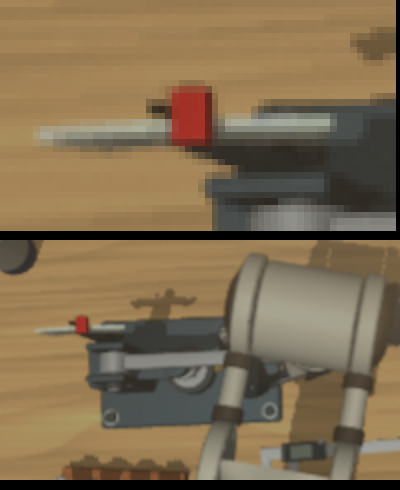

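```bash
cat > tip.py <<'E'
from h import *
import sys
p=np.load("pose.npy")
def pt(th,x=.031,r=.138): l=.17-th;return proj("top",T(p,[[x,.110+r*np.sin(l),.19+r*np.cos(l)]]))[0]
for th in(0,.09,.1,.11,.19,.2,.21):print(th,pt(th))
for t in sys.argv[1:]:
    im=cv2.imread(f"pics/top{t}.png").sum(2)
    print(t)
    for v in(230,231,232,233): print(v,im[v,174:200])
E
python3 tip.py 0 2 4
```

```text
0 [179.34517965 231.76749983]
0.09 [184.87448291 231.43862937]
0.1 [185.50328406 231.40576962]
0.11 [186.1346533  231.37366479]
0.19 [191.26734059 231.14453677]
0.2 [191.91778648 231.11942053]
0.21 [192.5698965  231.09509983]
0
230 [385 383 383 386 339 340 336 390 391 392 394 393 396 344 270 258 258 258
 266 172 308 394 406 406 407 407]
231 [395 393 395 395 213 214 203 253 274 345 348 399 405 351 270 257 260 259
 260 172 309 400 411 412 410 411]
232 [403 406 403 406 270 202 142 105 125 209 211 262 280 357 274 258 261 260
 262 170 300 385 442 453 452 453]
233 [444 444 446 445 436 418 407 404 425 424 423 423 432 411 286 257 262 261
 264 173 283 362 488 509 512 512]
2
230 [372 368 370 372 327 327 323 374 375 378 379 379 384 329 259 246 248 248
 252 163 298 378 393 393 393 393]
231 [380 384 381 382 206 204 197 247 262 331 336 385 393 339 259 250 249 252
 253 166 300 382 394 395 395 396]
232 [388 389 391 392 260 191 139 102 120 201 204 252 268 344 262 249 248 250
 253 165 288 373 426 437 436 436]
233 [427 426 427 429 420 403 390 391 411 409 412 407 415 395 276 250 250 250
 254 168 274 347 470 492 494 491]
4
230 [371 370 371 371 372 375 377 378 377 378 300 269 258 271 251 248 248 248
 256 163 298 381 391 393 392 393]
231 [378 381 378 381 382 386 386 384 387 387 252 146 123 169 241 247 248 249
 253 166 298 383 397 395 396 398]
232 [388 389 389 391 391 393 393 392 394 395 354 268 259 177 241 248 248 253
 252 165 290 372 428 435 437 438]
233 [427 425 427 428 444 445 447 448 463 468 468 442 445 359 269 249 249 251
 254 166 274 349 472 491 491 491]
```

Call:
carry_out(
  increments=[
    {"hand": 0.0, "x": -0.1, "y": 0.2, "z": 0.4, "rx": 0.0, "ry": 0.0, "rz": 0.0},
    {"hand": 0.0, "x": -0.1, "y": 0.3, "z": 0.8, "rx": 0.0, "ry": 0.0, "rz": 0.0},
    {"hand": 0.0, "x": -0.1, "y": 0.4, "z": 1.2, "rx": 0.0, "ry": 0.0, "rz": 0.0},
    {"hand": 0.0, "x": -0.1, "y": 0.4, "z": 1.6, "rx": 0.0, "ry": 0.0, "rz": 0.0},
    {"hand": 0.0, "x": -0.1, "y": 0.5, "z": 1.9, "rx": 0.0, "ry": 0.0, "rz": 0.0},
    {"hand": 0.0, "x": -0.1, "y": 0.5, "z": 2.1, "rx": 0.0, "ry": 0.0, "rz": 0.0},
    {"hand": 0.0, "x": -0.1, "y": 0.5, "z": 2.3, "rx": 0.0, "ry": 0.0, "rz": 0.0},
    {"hand": 0.0, "x": -0.1, "y": 0.5, "z": 2.3, "rx": 0.0, "ry": 0.0, "rz": 0.0},
    {"hand": 0.0, "x": -0.1, "y": 0.5, "z": 2.3, "rx": 0.0, "ry": 0.0, "rz": 0.0},
  ],
)

```text
time: 4.63
tcp_pos: [0.5527, 0.0054, 0.3017]
ee_rot: [[0.951, 0.308, 0.002], [0.308, -0.951, 0.0], [0.002, 0.0, -1.0]]
contact_force: [-3.7, 0.5, 13.0]
gripper_width: 0.0003
```

```bash
python3 look.py 5 s; python3 tip.py 5; python3 -c "
from h import *
p=np.load('pose.npy')
for th in (.18,.19,.2,.21,.22):
  l=.17-th;print(th,[np.round(proj('top',T(p,[[.031,.110+r*np.sin(l),.19+r*np.cos(l)]]))[0],1).tolist() for r in (.138,.12,.1,.05,0)])"
```

```text
time 4.7333
tcp_pos [0.5527, 0.0054, 0.3018]
ee_rot [[0.9514, 0.308, 0.0023], [0.308, -0.9514, 0.0003], [0.0023, 0.0005, -1.0]]
contact_force [-3.9606, -0.5318, 14.0992]
gripper_width 0.0004
joints [-0.2091, 0.1001, 1.6629, 0.0008, 1.3764, 1.0484]
tips [0.5529 0.0055 0.2137]
0 [179.34517965 231.76749983]
0.09 [184.87448291 231.43862937]
0.1 [185.50328406 231.40576962]
0.11 [186.1346533  231.37366479]
0.19 [191.26734059 231.14453677]
0.2 [191.91778648 231.11942053]
0.21 [192.5698965  231.09509983]
5
230 [373 368 370 370 372 374 375 376 377 378 380 382 381 329 258 247 249 246
 253 163 299 378 392 393 392 393]
231 [380 380 380 383 382 386 386 386 387 388 390 389 390 335 262 249 246 252
 253 165 217 326 387 395 395 397]
232 [389 392 390 391 393 394 393 393 394 394 395 396 395 355 265 251 250 250
 253 164 187 240 360 426 436 436]
233 [427 426 429 429 446 446 444 450 464 466 467 465 468 401 274 248 250 252
 255 166 248 298 439 488 492 493]
0.18 [[190.6, 231.2], [193.0, 232.2], [195.6, 233.3], [201.7, 235.8], [207.3, 238.1]]
0.19 [[191.3, 231.1], [193.6, 232.2], [196.1, 233.2], [201.9, 235.8], [207.3, 238.1]]
0.2 [[191.9, 231.1], [194.2, 232.1], [196.6, 233.2], [202.2, 235.8], [207.3, 238.1]]
0.21 [[192.6, 231.1], [194.7, 232.1], [197.0, 233.2], [202.4, 235.8], [207.3, 238.1]]
0.22 [[193.2, 231.1], [195.3, 232.1], [197.5, 233.2], [202.6, 235.8], [207.3, 238.1]]
```

View pics/v5.png

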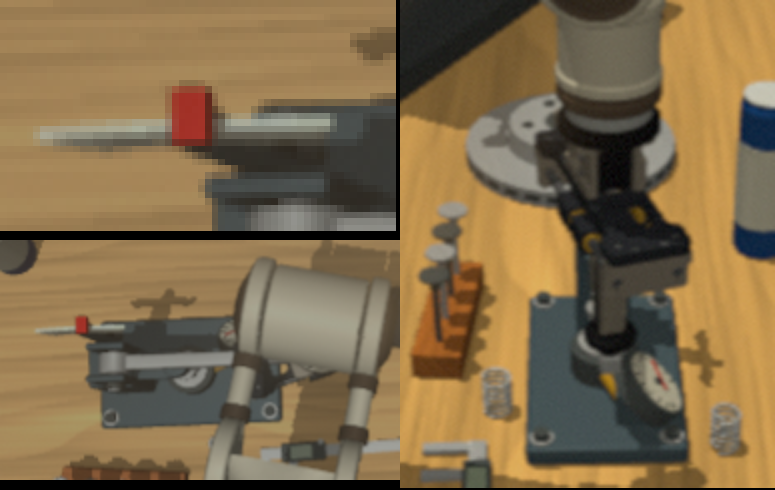

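Call:
carry_out(
  increments=[
    {"hand": 0.0, "x": 0.0, "y": 0.0, "z": 0.1, "rx": 0.0, "ry": 0.0, "rz": 0.0},
    {"hand": 0.0, "x": 0.0, "y": 0.0, "z": 0.2, "rx": 0.0, "ry": 0.0, "rz": 0.0},
    {"hand": 0.0, "x": 0.0, "y": 0.0, "z": 0.3, "rx": 0.0, "ry": 0.0, "rz": 0.0},
    {"hand": 0.0, "x": 0.0, "y": 0.0, "z": 0.4, "rx": 0.0, "ry": 0.0, "rz": 0.0},
    {"hand": 0.0, "x": 0.0, "y": 0.0, "z": 0.4, "rx": 0.0, "ry": 0.0, "rz": 0.0},
    {"hand": 0.0, "x": 0.0, "y": 0.0, "z": 0.4, "rx": 0.0, "ry": 0.0, "rz": 0.0},
  ],
)

```text
time: 5.23
tcp_pos: [0.5527, 0.0052, 0.298]
ee_rot: [[0.951, 0.308, 0.002], [0.308, -0.951, -0.0], [0.002, 0.001, -1.0]]
contact_force: [-3.9, -1.0, 14.4]
gripper_width: 0.0005
```

```bash
python3 look.py 6; python3 tip.py 6
```

```text
time 5.2833
tcp_pos [0.5527, 0.0052, 0.298]
ee_rot [[0.9514, 0.308, 0.0025], [0.308, -0.9514, -0.0004], [0.0023, 0.0011, -1.0]]
contact_force [-4.9373, -0.7863, 13.9075]
gripper_width 0.0003
joints [-0.2093, 0.1029, 1.6674, 0.0002, 1.3688, 1.0484]
tips [0.5529 0.0052 0.2099]
0 [179.34517965 231.76749983]
0.09 [184.87448291 231.43862937]
0.1 [185.50328406 231.40576962]
0.11 [186.1346533  231.37366479]
0.19 [191.26734059 231.14453677]
0.2 [191.91778648 231.11942053]
0.21 [192.5698965  231.09509983]
6
230 [371 370 369 370 373 375 375 376 378 378 380 382 381 330 260 248 249 249
 254 164 298 381 393 393 392 393]
231 [381 380 378 381 384 386 386 384 388 388 390 389 391 337 260 248 249 252
 251 164 204 262 332 387 397 396]
232 [388 390 388 392 393 393 393 393 396 396 394 396 399 356 265 249 251 250
 252 165 178 182 273 364 426 435]
233 [427 426 430 429 444 447 444 449 465 467 468 466 469 399 278 248 252 251
 256 166 248 300 423 460 485 491]
```

View pics/v6.png

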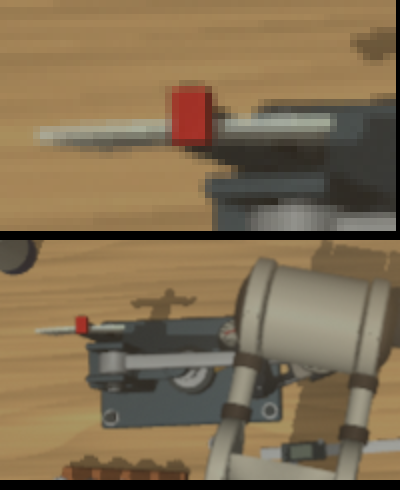

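Call:
carry_out(
  increments=[
    {"hand": 0.0, "x": 0.0, "y": 0.0, "z": 0.03, "rx": 0.0, "ry": 0.0, "rz": 0.0},
    {"hand": 0.0, "x": 0.0, "y": 0.0, "z": 0.03, "rx": 0.0, "ry": 0.0, "rz": 0.0},
    {"hand": 0.0, "x": 0.0, "y": 0.0, "z": 0.03, "rx": 0.0, "ry": 0.0, "rz": 0.0},
    {"hand": 0.0, "x": 0.0, "y": 0.0, "z": 0.03, "rx": 0.0, "ry": 0.0, "rz": 0.0},
    {"hand": 0.0, "x": 0.0, "y": 0.0, "z": 0.03, "rx": 0.0, "ry": 0.0, "rz": 0.0},
    {"hand": 0.0, "x": 0.0, "y": 0.0, "z": 0.03, "rx": 0.0, "ry": 0.0, "rz": 0.0},
    {"hand": 0.0, "x": 0.0, "y": 0.0, "z": 0.03, "rx": 0.0, "ry": 0.0, "rz": 0.0},
    {"hand": 0.0, "x": 0.0, "y": 0.0, "z": 0.03, "rx": 0.0, "ry": 0.0, "rz": 0.0},
    {"hand": 0.0, "x": 0.0, "y": 0.0, "z": 0.03, "rx": 0.0, "ry": 0.0, "rz": 0.0},
    {"hand": 0.0, "x": 0.0, "y": 0.0, "z": 0.03, "rx": 0.0, "ry": 0.0, "rz": 0.0},
    {"hand": 0.0, "x": 0.0, "y": 0.0, "z": 0.03, "rx": 0.0, "ry": 0.0, "rz": 0.0},
    {"hand": 0.0, "x": 0.0, "y": 0.0, "z": 0.03, "rx": 0.0, "ry": 0.0, "rz": 0.0},
    {"hand": 0.0, "x": 0.0, "y": 0.0, "z": 0.03, "rx": 0.0, "ry": 0.0, "rz": 0.0},
    {"hand": 0.0, "x": 0.0, "y": 0.0, "z": 0.03, "rx": 0.0, "ry": 0.0, "rz": 0.0},
    {"hand": 0.0, "x": 0.0, "y": 0.0, "z": 0.03, "rx": 0.0, "ry": 0.0, "rz": 0.0},
    {"hand": 0.0, "x": 0.0, "y": 0.0, "z": 0.03, "rx": 0.0, "ry": 0.0, "rz": 0.0},
    {"hand": 0.0, "x": 0.0, "y": 0.0, "z": 0.03, "rx": 0.0, "ry": 0.0, "rz": 0.0},
  ],
)

```text
time: 6.7
tcp_pos: [0.5527, 0.0052, 0.2978]
ee_rot: [[0.951, 0.308, 0.002], [0.308, -0.951, -0.0], [0.002, 0.001, -1.0]]
contact_force: [-5.0, -0.9, 14.1]
gripper_width: 0.0004
```

```bash
python3 look.py 7 s|grep -v joints; python3 tip.py 7|tail -4
```

```text
time 6.8
tcp_pos [0.5527, 0.0052, 0.2977]
ee_rot [[0.9514, 0.308, 0.0024], [0.308, -0.9514, -0.0003], [0.0022, 0.0011, -1.0]]
contact_force [-5.2735, -0.5541, 15.3764]
gripper_width 0.0003
tips [0.5529 0.0052 0.2096]
232 [389 389 392 390 390 393 394 393 393 395 394 397 398 356 265 248 249 252
 254 164 177 186 274 365 426 437]
233 [425 427 430 428 443 446 444 447 466 468 467 465 469 401 275 249 250 253
 254 169 248 296 422 460 488 492]
```

Call:
carry_out(
  increments=[
    {"hand": 0.0, "x": 0.0, "y": 0.0, "z": 0.03, "rx": 0.0, "ry": 0.0, "rz": 0.0},
    {"hand": 0.0, "x": 0.0, "y": 0.0, "z": 0.06, "rx": 0.0, "ry": 0.0, "rz": 0.0},
    {"hand": 0.0, "x": 0.0, "y": 0.0, "z": 0.06, "rx": 0.0, "ry": 0.0, "rz": 0.0},
    {"hand": 0.0, "x": 0.0, "y": 0.0, "z": 0.06, "rx": 0.0, "ry": 0.0, "rz": 0.0},
    {"hand": 0.0, "x": 0.0, "y": 0.0, "z": 0.06, "rx": 0.0, "ry": 0.0, "rz": 0.0},
    {"hand": 0.0, "x": 0.0, "y": 0.0, "z": 0.06, "rx": 0.0, "ry": 0.0, "rz": 0.0},
    {"hand": 0.0, "x": 0.0, "y": 0.0, "z": 0.06, "rx": 0.0, "ry": 0.0, "rz": 0.0},
    {"hand": 0.0, "x": 0.0, "y": 0.0, "z": 0.06, "rx": 0.0, "ry": 0.0, "rz": 0.0},
    {"hand": 0.0, "x": 0.0, "y": 0.0, "z": 0.06, "rx": 0.0, "ry": 0.0, "rz": 0.0},
    {"hand": 0.0, "x": 0.0, "y": 0.0, "z": 0.06, "rx": 0.0, "ry": 0.0, "rz": 0.0},
    {"hand": 0.0, "x": 0.0, "y": 0.0, "z": 0.06, "rx": 0.0, "ry": 0.0, "rz": 0.0},
    {"hand": 0.0, "x": 0.0, "y": 0.0, "z": 0.06, "rx": 0.0, "ry": 0.0, "rz": 0.0},
    {"hand": 0.0, "x": 0.0, "y": 0.0, "z": 0.06, "rx": 0.0, "ry": 0.0, "rz": 0.0},
    {"hand": 0.0, "x": 0.0, "y": 0.0, "z": 0.06, "rx": 0.0, "ry": 0.0, "rz": 0.0},
    {"hand": 0.0, "x": 0.0, "y": 0.0, "z": 0.06, "rx": 0.0, "ry": 0.0, "rz": 0.0},
    {"hand": 0.0, "x": 0.0, "y": 0.0, "z": 0.06, "rx": 0.0, "ry": 0.0, "rz": 0.0},
    {"hand": 0.0, "x": 0.0, "y": 0.0, "z": 0.06, "rx": 0.0, "ry": 0.0, "rz": 0.0},
  ],
)

```text
time: 8.22
tcp_pos: [0.5527, 0.0052, 0.2972]
ee_rot: [[0.951, 0.308, 0.002], [0.308, -0.951, -0.0], [0.002, 0.001, -1.0]]
contact_force: [-3.8, -0.3, 15.2]
gripper_width: 0.0005
```

```bash
python3 look.py 8|grep -v joints
```

```text
time 8.2667
tcp_pos [0.5527, 0.0052, 0.2972]
ee_rot [[0.9514, 0.3079, 0.0025], [0.3079, -0.9514, -0.0005], [0.0023, 0.0012, -1.0]]
contact_force [-4.4557, -0.5894, 14.4296]
gripper_width 0.0003
tips [0.5529 0.0051 0.2091]
```

View pics/v8.png

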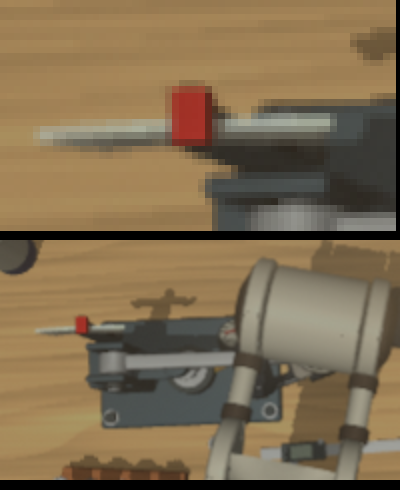

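The pointer is under the red tab (top view, about 193,231) and has been held there. Now I'll ease the lever up, keeping contact with the knob.

Call:
carry_out(
  increments=[
    {"hand": 0.0, "x": 0.0, "y": 0.0, "z": -0.1, "rx": 0.0, "ry": 0.0, "rz": 0.0},
    {"hand": 0.0, "x": 0.0, "y": 0.0, "z": -0.3, "rx": 0.0, "ry": 0.0, "rz": 0.0},
    {"hand": 0.0, "x": 0.0, "y": -0.1, "z": -0.5, "rx": 0.0, "ry": 0.0, "rz": 0.0},
    {"hand": 0.0, "x": 0.0, "y": -0.1, "z": -0.7, "rx": 0.0, "ry": 0.0, "rz": 0.0},
    {"hand": 0.0, "x": 0.0, "y": -0.1, "z": -0.9, "rx": 0.0, "ry": 0.0, "rz": 0.0},
    {"hand": 0.0, "x": 0.1, "y": -0.2, "z": -1.1, "rx": 0.0, "ry": 0.0, "rz": 0.0},
    {"hand": 0.0, "x": 0.1, "y": -0.2, "z": -1.3, "rx": 0.0, "ry": 0.0, "rz": 0.0},
    {"hand": 0.0, "x": 0.1, "y": -0.2, "z": -1.5, "rx": 0.0, "ry": 0.0, "rz": 0.0},
    {"hand": 0.0, "x": 0.1, "y": -0.2, "z": -1.7, "rx": 0.0, "ry": 0.0, "rz": 0.0},
    {"hand": 0.0, "x": 0.1, "y": -0.3, "z": -1.9, "rx": 0.0, "ry": 0.0, "rz": 0.0},
    {"hand": 0.0, "x": 0.1, "y": -0.3, "z": -2.1, "rx": 0.0, "ry": 0.0, "rz": 0.0},
    {"hand": 0.0, "x": 0.1, "y": -0.3, "z": -2.3, "rx": 0.0, "ry": 0.0, "rz": 0.0},
    {"hand": 0.0, "x": 0.1, "y": -0.3, "z": -2.5, "rx": 0.0, "ry": 0.0, "rz": 0.0},
    {"hand": 0.0, "x": 0.1, "y": -0.4, "z": -2.7, "rx": 0.0, "ry": 0.0, "rz": 0.0},
    {"hand": 0.0, "x": 0.1, "y": -0.4, "z": -2.9, "rx": 0.0, "ry": 0.0, "rz": 0.0},
    {"hand": 0.0, "x": 0.1, "y": -0.4, "z": -3.1, "rx": 0.0, "ry": 0.0, "rz": 0.0},
    {"hand": 0.0, "x": 0.1, "y": -0.5, "z": -3.3, "rx": 0.0, "ry": 0.0, "rz": 0.0},
    {"hand": 0.0, "x": 0.2, "y": -0.5, "z": -3.5, "rx": 0.0, "ry": 0.0, "rz": 0.0},
    {"hand": 0.0, "x": 0.2, "y": -0.5, "z": -3.7, "rx": 0.0, "ry": 0.0, "rz": 0.0},
    {"hand": 0.0, "x": 0.2, "y": -0.5, "z": -3.9, "rx": 0.0, "ry": 0.0, "rz": 0.0},
  ],
)

```text
time: 9.93
tcp_pos: [0.5528, 0.0106, 0.3344]
ee_rot: [[0.951, 0.308, 0.001], [0.308, -0.951, 0.0], [0.001, 0.0, -1.0]]
contact_force: [-0.7, -0.2, 5.8]
gripper_width: 0.0005
```

Call:
carry_out(
  increments=[
    {"hand": 0.0, "x": 0.0, "y": -0.1, "z": -0.2, "rx": 0.0, "ry": 0.0, "rz": 0.0},
    {"hand": 0.0, "x": 0.0, "y": -0.1, "z": -0.4, "rx": 0.0, "ry": 0.0, "rz": 0.0},
    {"hand": 0.0, "x": 0.0, "y": -0.2, "z": -0.6, "rx": 0.0, "ry": 0.0, "rz": 0.0},
    {"hand": 0.0, "x": 0.0, "y": -0.2, "z": -0.8, "rx": 0.0, "ry": 0.0, "rz": 0.0},
    {"hand": 0.0, "x": 0.1, "y": -0.3, "z": -0.95, "rx": 0.0, "ry": 0.0, "rz": 0.0},
    {"hand": 0.0, "x": 0.1, "y": -0.3, "z": -1.1, "rx": 0.0, "ry": 0.0, "rz": 0.0},
    {"hand": 0.0, "x": 0.1, "y": -0.3, "z": -1.2, "rx": 0.0, "ry": 0.0, "rz": 0.0},
    {"hand": 0.0, "x": 0.1, "y": -0.3, "z": -1.3, "rx": 0.0, "ry": 0.0, "rz": 0.0},
    {"hand": 0.0, "x": 0.1, "y": -0.3, "z": -1.4, "rx": 0.0, "ry": 0.0, "rz": 0.0},
    {"hand": 0.0, "x": 0.1, "y": -0.3, "z": -1.5, "rx": 0.0, "ry": 0.0, "rz": 0.0},
    {"hand": 0.0, "x": 0.1, "y": -0.3, "z": -1.6, "rx": 0.0, "ry": 0.0, "rz": 0.0},
    {"hand": 0.0, "x": 0.1, "y": -0.3, "z": -1.7, "rx": 0.0, "ry": 0.0, "rz": 0.0},
    {"hand": 0.0, "x": 0.1, "y": -0.3, "z": -1.8, "rx": 0.0, "ry": 0.0, "rz": 0.0},
    {"hand": 0.0, "x": 0.1, "y": -0.3, "z": -2.0, "rx": 0.0, "ry": 0.0, "rz": 0.0},
    {"hand": 0.0, "x": 0.1, "y": -0.3, "z": -3.0, "rx": 0.0, "ry": 0.0, "rz": 0.0},
    {"hand": 0.0, "x": 0.1, "y": -0.3, "z": -5.0, "rx": 0.0, "ry": 0.0, "rz": 0.0},
    {"hand": 0.0, "x": 0.1, "y": -0.3, "z": -7.0, "rx": 0.0, "ry": 0.0, "rz": 0.0},
    {"hand": 0.0, "x": 0.1, "y": -0.3, "z": -7.0, "rx": 0.0, "ry": 0.0, "rz": 0.0},
    {"hand": 0.0, "x": 0.1, "y": -0.3, "z": -7.0, "rx": 0.0, "ry": 0.0, "rz": 0.0},
  ],
)

```text
time: 11.52
tcp_pos: [0.5529, 0.0135, 0.4052]
ee_rot: [[0.952, 0.308, 0.003], [0.308, -0.952, -0.001], [0.002, 0.002, -1.0]]
contact_force: [-0.5, -0.5, 0.2]
gripper_width: 0.0001
```

```bash
python3 look.py 9 s|grep -v joints; python3 tab.py 9|head -1; python3 tip.py 2 9|tail -10
```

```text
time 11.6167
tcp_pos [0.5523, 0.0137, 0.4028]
ee_rot [[0.9515, 0.3076, -0.0017], [0.3076, -0.9515, 0.0001], [-0.0016, -0.0007, -1.0]]
contact_force [0.4139, 0.6826, -1.1862]
gripper_width 0.0005
tips [0.5521 0.0137 0.3147]
red 190.17502829121088 231.98415692191625 188 193 228 236
 254 168 274 347 470 492 494 491]
9
230 [371 369 368 370 328 326 325 374 378 380 379 381 383 330 260 248 249 247
 255 162 297 381 391 392 393 393]
231 [379 381 381 381 206 203 197 245 262 331 336 385 390 338 262 248 250 249
 252 164 298 385 394 397 395 395]
232 [387 389 389 390 258 194 135 101 122 199 203 251 269 344 265 249 249 254
 253 162 289 372 428 437 437 437]
233 [427 427 428 428 420 404 391 389 409 411 411 408 415 396 274 250 250 253
 254 167 275 349 470 491 494 491]
```

View pics/v9.png

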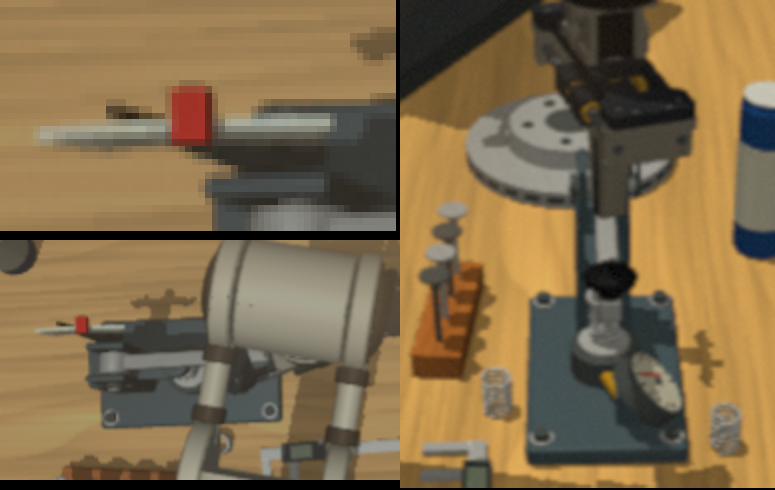

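The lever is back at rest with the pointer tip at (178, 231) as at the start. The tab hasn't moved, the fingers are clear of the knob, and the springs, valve and calipers in view are where they were.

```bash
python3 -c "
from rig import *
print(close_job())"
```

```text
the job is handed in; nothing more can be done
None
```

I pressed the knob down with closed fingertips until the pointer stood at the red tab, held it there, then eased it back up to rest. The job is handed in after about 12 s; no verdict was reported.

- **Press and hold:** I pressed to a lever angle of about 0.205 rad and held about 1.5 s. I then pressed about 0.5 mm further and held another 1.4 s at about 0.207 rad. The press force was about 14–15 N.
- **Return:** The lever came up over about 3 s with the fingertips following it. At the mid-way reading the fingers still felt 5.8 N from the knob.
- **Final checks:** The pointer tip's pixels are the same as before pressing. The red tab's centre moved by less than 0.03 pixel. The wrist force is near zero, and the tips are about 5 cm above the knob. The springs, valve and calipers in view look undisturbed. I did not check the spanner in the last picture, but the arm never worked at bench height.
- **Uncertainty:** The lever angle from the fingertip height agreed with the pointer pixels within about 0.005 rad. The tab's own angle could only be measured to about 0.206 ± 0.006 rad. At the end the tab hid the pointer's tip from the top camera and the gripper blocked the side view, so I could not see the final match directly.
- **Refused call:** My first move call was refused before the arm moved. I sent it again with every value filled in, and it worked.

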